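Open the ratchet clamp for the next pencil barrel

ROBOT

A 6-joint arm with a two-finger parallel gripper is mounted at the origin on the work surface. World frame = base frame: x ahead of the robot, y to its left, z up, the work surface at z = 0. Lengths are in mm, angles in degrees, forces in N, time in s.
With the tool pointing down it reaches from about 300 to 850 mm from the base axis. Payload 4.2 kg.
Tool frame: the origin (TCP) lies midway between the tips of the shut fingers; the grasp point (between the pads) lies 19 mm behind it; x points along the fingers, y is the direction in which the jaws open and shut, and the axes are right-handed (so a half turn about x gives the same grasp; the last joint's range is limited). The gripper opens to 91 mm and grips with 3 to 60 N. Pads are 32 mm wide; open, the fingers measure 118 mm over their backs; the gripper's body (76 mm by 178 mm) begins 60 mm behind the grasp point.
Start: joints at [-67.724, 18.312, 89.639, -0, 72.044, -1.146], TCP at [228.572, -527.634, 213.976] pointing down, gripper open.
Joint ranges: [-177.97, 177.97], [-48.28, 115.42], [12.27, 149.76], [-77.06, 257.06], [2.81, 150.46], [-146.56, 146.56]. Speed limits (degrees/s): [147.25, 147.25, 180, 180, 180, 180].

INTERFACE

Orientations are given as [roll, pitch, yaw] about the fixed x, y, z axes, in that order (R = Rz(yaw) Ry(pitch) Rx(roll)).
In Python, from workcell import * gives the robot as it stands.
- The arm moves only by the shell command python3 -m handwheel 'ROWS' [FORCE]. ROWS is a JSON object of lists of equal length, an entry for each row: "gripper": the closure, from 0 (fully open) to 1 (shut); "offset": the shift along the tool's x, y, z in mm, a list of three; "rot": the turn, a rotation vector about the tool's x, y, z in degrees, a list of three. A call has 1 to 5 rows; each row is the pose to reach, as a shift and turn from the pose commanded when the call began, along the tool's axes at that moment; what a row does not reach only later rows make up. A row lasts 1/12 s, in which the tool goes at most 41.7 mm and 7.16 degrees, less where a joint would pass 70% of its speed; a pose out of reach is approached as far as the arm can. A call with a gripper value outside its range is refused whole. The fingers move at their own pace and stop on an object; FORCE is the grip in N (left out, the last holds). Time passes only in rows, so rows that repeat a pose let the fingers close. It gives the time, the measured TCP pose, the force and the opening at its end, in the units of the state.
- state(): the state, without advancing time (a new reading comes with each control period).
- grab_frame(name): name is "side" or "top"; returns the picture (400x640x3 uint8, red, green, blue); there is no depth.
- camera_params(name): a dict with "fx", "fy", "cx", "cy" (pixels), "k1" (the pictures are not rectified: a ray, as slopes to the right and down, at radius r is drawn at 1 + k1 r^2 times it, then the intrinsics apply), "position" and "attitude" of the camera in the world. Camera axes: x right, y up, looking along -z (the intrinsics and any distortion apply to the point x, -y, -z); pixel columns grow to the right and rows downward; lengths in mm; the calibration is good to about 2 mm. A picture is of the moment at which its call begins. camera_params takes no time and is no camera call.
- job_done(): hands the job in, once; it reports no verdict.
The state is a dict: "time_s": time; "qpos": joint angles; "qvel": joint speeds; "effort": joint torques, N m; "ee_pos": TCP position; "ee_rot": TCP orientation; "force": force on the tool from outside, world axes, zero at the start; "torque": the same for the moment, N m; "gripper_width": finger opening in mm.
Only numpy, scipy, OpenCV 4.12 (cv2) and the standard library are available. Lean on these libraries where they do the work, as an engineer would, in place of code of your own. Each camera call takes 0.05 s, during which the arm holds its last target.

TASK

The graphite-black barrel on its rest is the next to go into the bench clamp, so open the clamp right up. With the fingertips press the release lever on the sliding jaw down flat, and keeping it down push the jaw back along its toothed bar until it is fully home against the end stop, then take the fingers away so that the lever springs up. Nothing is to be picked up or knocked about: the sleeves, the cone tip, the barrel, the bowl and the other loose parts stay where they are.

Things in the scene. Friction and masses are not known exactly. Their poses are not given: they have to be found in the camera images.
- clamp: Bench ratchet clamp fixed to the table: aluminium plate 300 x 110 x 8 mm, toothed steel bar along its middle (14 mm wide, top 26 mm above the table). Origin: centre of the plate's underside. x axis: along the bar from the fixed jaw (upright 50 mm wide, 80 mm tall, x -150 to -124 mm) to the end stop (44 mm wide, 40 mm tall, x 136 to 150 mm); z up. Symmetrical about y = 0.
- jaw (a joint): Position of the sliding jaw in m: 0 closed (6 mm between the faces), 0.140 fully back against the end stop. Slides with about 2.5 N of friction. The ratchet (teeth 6 mm apart, so up to 6 mm of play) lets it move towards the fixed jaw but not back, unless the release lever is held down; the lever may be let go and pressed again on the way.
- lever (a joint): Angle of the release lever in rad: 0 up (up to 0.17 at rest when its pawl rides on a tooth), 0.25 pressed down flat on a solid stop. The pawl is clear of the teeth from about 0.18. A spring lifts it; at release_pad it takes about 2 N to start, 5.5 N to press fully. Pushing the jaw back before the lever is down binds the pawl.
- release_pad (a point): Centre of the top of the lever's ribbed steel pad, 51 mm along the bar, 28 mm wide, about 53 mm above the table at rest. It lies in the open saddle (57 mm along the bar) between the jaw's upright plate and the thumb plate. It pivots at the thumb plate; at rest its other end is tilted up 0.25 rad; pressed, its top is level, 46 mm above the table.
- thumb_plate (a point): Centre of the face, looking to the fixed jaw, of the upright thumb plate, part of the sliding jaw: 44 mm wide, 6 mm thick, 49 to 69 mm above the table. It bounds the saddle on the end-stop side, so a fingertip holding the pad down can push against it towards the end stop.
- jaw_face (a point): Centre of the sliding jaw's rubber clamping face, which looks to the fixed jaw; 58 mm above the table, 75 mm from the thumb plate's face along the bar. The jaw's upright plate is 50 mm wide, 18 mm thick (from this face towards the end stop) and reaches 80 mm above the table.
- sleeve_a: Frosted grip sleeve, tube 14 mm across, 38 mm tall, standing loose on the clamp's base plate beside the bar. Origin: centre of its underside. Leave it alone.
- sleeve_b: Frosted grip sleeve, as the other, standing on the table. Leave it alone.
- cone_tip: Rose-gold metal cone tip, 10 mm across, 26 mm tall, standing loose on the clamp's base plate on the other side of the bar. Origin: centre of its underside. Leave it alone.
- barrel: Graphite-black pencil barrel, 11 mm thick, 116 mm long along its x axis, lying on a clear acrylic rest beyond the clamp. Origin: underside of its middle. Leave it alone.
- bowl: White melamine bowl, 130 mm across, 48 mm tall, on the table to the left. Origin: centre of its underside. Leave it alone.
- lead_case: Clear flat lead case with a black end, 62 x 14 x 8 mm, lying on the table. Origin: centre of its underside. Leave it alone.
- glue: Small white glue bottle, 30 mm across, 85 mm tall, standing on the table to the right. Origin: centre of its underside. Leave it alone.

How it is judged:
By the outcome, as a careful person would: the job done as asked, in the order asked, and still so for the second after the job is handed in, with the robot touching nothing.
It also fails if it takes over 32 s, if anything falls off the work surface, if the arm or the gripper's body presses on something with over 40 N, if the wrist force passes 120 N, or if a joint passes its speed limit or range.

## Working session

There is one attempt and no reset: what is moved stays moved. The work goes in short steps, Python scripts to look and compute and a shell command to move; the robot and the scene stay as the last step left them, time stands still between calls to the robot, and variables do not carry over. Pictures are saved under pics/ and viewed, and the job is handed in when it is done.

```bash
mkdir -p pics; ls
python3 - <<'E'
from workcell import *
import cv2
for n in("side","top"):
    cv2.imwrite(f"pics/{n}0.png",cv2.cvtColor(grab_frame(n),cv2.COLOR_RGB2BGR)); print(camera_params(n))
print(state())
E
```

```text
pics
{'fx': 449.796983868094, 'fy': 449.796983868094, 'cx': 317.4473273345489, 'cy': 201.57213283373912, 'k1': -0.09692511505314684, 'position': array([  325.95561272, -1063.29473499,   838.29458005]), 'attitude': array([ 54.91485082,   0.92351094, -13.45346428])}
{'fx': 443.2401116201842, 'fy': 443.2401116201842, 'cx': 314.874735604159, 'cy': 200.7896268295104, 'k1': 0.03442645424913021, 'position': array([ 480.29169901,   18.19482869, 1217.50520765]), 'attitude': array([  4.86994766,   0.49139365, -88.85498238])}
{'time_s': 0.1, 'qpos': array([-6.77224774e+01,  1.83478573e+01,  8.96987606e+01, -2.34667147e-03,
        7.20441848e+01, -1.14486815e+00]), 'qvel': array([ 0.03199973, -0.07016693, -0.09158534,  0.03787175, -0.000611  ,
        0.04880834]), 'effort': array([ 5.74580499e-04, -4.13332093e+01, -2.32509810e+01,  7.29980925e-02,
        4.21601871e-02, -7.44104614e-05]), 'ee_pos': array([ 228.39461927, -527.20544953,  213.21000835]), 'ee_rot': array([-89.73726599,  89.90916981, 113.68584992]), 'force': array([ 0.99916623, -0.56404056, -0.14059909]), 'torque': array([ 0.0027329 , -0.00792745, -0.00569158]), 'gripper_width': 91.1089433769269}
```

View pics/side0.png

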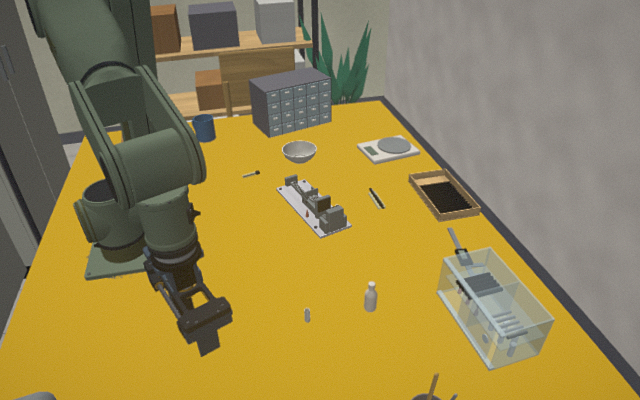

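View pics/top0.png

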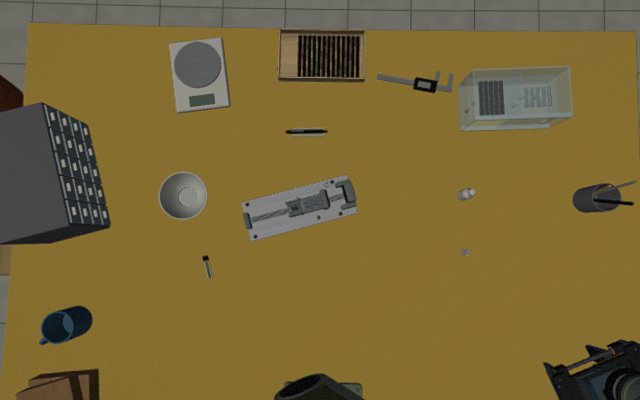

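Run:
```python
import cv2
a=cv2.imread("pics/top0.png")[165:250,230:370]; cv2.imwrite("pics/tc.png",cv2.resize(a,(784,476),interpolation=cv2.INTER_CUBIC))
a=cv2.imread("pics/side0.png")[165:245,265:365]; cv2.imwrite("pics/sc.png",cv2.resize(a,(700,560),interpolation=cv2.INTER_CUBIC))
```

```text
(no output)
```

View pics/tc.png

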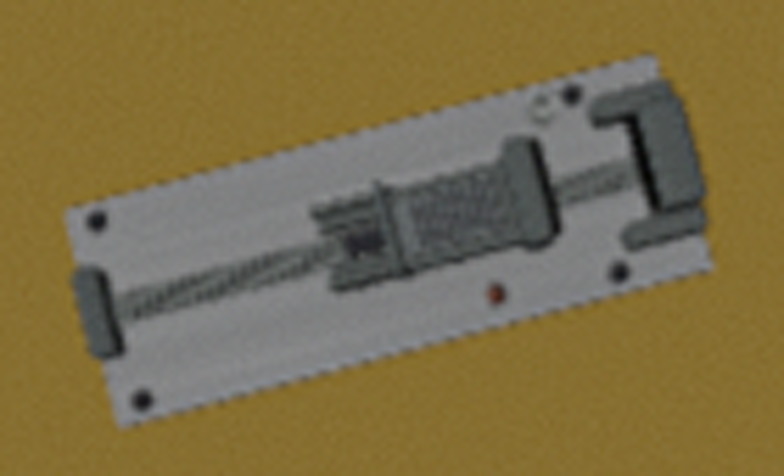

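View pics/sc.png

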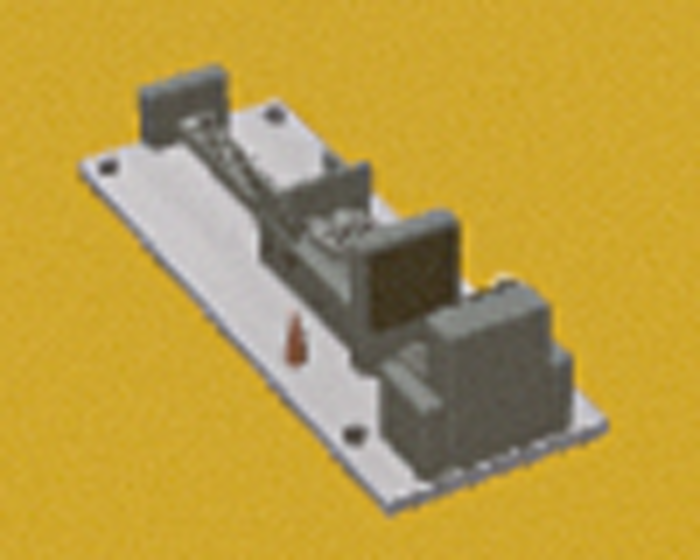

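```bash
cat > h.py <<'E'
import numpy as np,cv2
from scipy.spatial.transform import Rotation as Ro
from workcell import *
def ray(n,uv,z):
    p=camera_params(n);K=np.array([[p['fx'],0,p['cx']],[0,p['fy'],p['cy']],[0,0,1.]])
    s=cv2.undistortPoints(np.array([[uv]],float),K,np.array([p['k1'],0,0,0,0.]))[0,0]
    d=Ro.from_euler('xyz',p['attitude'],degrees=True).apply([s[0],-s[1],-1]); o=p['position']
    return o+d*(z-o[2])/d[2]
def proj(n,P):
    p=camera_params(n);K=np.array([[p['fx'],0,p['cx']],[0,p['fy'],p['cy']],[0,0,1.]])
    q=Ro.from_euler('xyz',p['attitude'],degrees=True).inv().apply(np.atleast_2d(P)-p['position'])
    q=q*[1,-1,-1]
    return cv2.projectPoints(q,np.zeros(3),np.zeros(3),K,np.array([p['k1'],0,0,0,0.]))[0][:,0]
E
python3 - <<'E'
from h import *
top=lambda x,y:(230+(x+.5)/5.6-.5,165+(y+.5)/5.6-.5)
side=lambda x,y:(265+(x+.5)/7-.5,165+(y+.5)/7-.5)
C=[ray('top',top(*c),8) for c in[(66,210),(655,57),(712,268),(120,427)]]
# order: stop/far, fixed/far, fixed/near, stop/near
D=[ray('side',side(*c),8) for c in[(600,425),(390,503),(82,165),(275,100)]]
for L in(C,D):print(np.round(L,1),np.mean(L,0))
c=np.mean(C,0);ax=(C[0]-C[1]+C[3]-C[2])[:2];print(np.degrees(np.arctan2(ax[1],ax[0])),np.linalg.norm(ax)/2)
u=ax/np.linalg.norm(ax);v=np.array([-u[1],u[0]])
d=np.mean([D[0],D[1],D[2],D[3]],0);ax2=(D[2]+D[3]-D[0]-D[1])[:2];print(np.degrees(np.arctan2(ax2[1],ax2[0])),np.linalg.norm(ax2)/2)
def loc(n,px,z):
    P=ray(n,px,z);r=P[:2]-c[:2];print(n,np.round(P,1),'clamp',np.round([r@u,r@v],1))
print('thumb top edges z69')
for q in[(376,182),(408,275),(392,180),(412,270)]:loc('top',top(*q),69)
print('jaw face top z80')
for q in[(540,145),(556,240)]:loc('top',top(*q),80)
print('fixed face, end stop')
loc('top',top(640,120),80);loc('top',top(125,350),40)
print('sleeve top46, cone base8')
loc('top',top(542,108),46);loc('top',top(497,294),22)
print('side: thumb top right corner, jaw top')
loc('side',side(368,165),69);loc('side',side(440,215),80);loc('side',side(358,245),80)
loc('side',side(455,225),80)
E
```

```text
[[575.7 231.9   8. ]
 [656.6 -55.    8. ]
 [553.4 -84.2   8. ]
 [470.5 202.    8. ]] [564.04889534  73.64783698   8.        ]
[[654.1 -55.2   8. ]
 [555.1 -83.2   8. ]
 [472.2 201.4   8. ]
 [574.3 234.8   8. ]] [563.93854081  74.45673902   8.        ]
105.94832319517394 298.0584209610497
105.81341500858382 298.5558616621298
thumb top edges z69
top [586.7  77.4  69. ] clamp [ -2.6 -22.8]
top [543.7  61.6  69. ] clamp [-6.  22.9]
top [587.8  70.   69. ] clamp [-10.  -21.8]
top [546.1  59.8  69. ] clamp [-8.4 21.1]
jaw face top z80
top [604.2   1.7  80. ] clamp [-80.2 -18.9]
top [560.5  -6.5  80. ] clamp [-76.   25.4]
fixed face, end stop
top [616.7 -44.2  80. ] clamp [-127.8  -18.2]
top [507.1 196.   40. ] clamp [133.3  21.1]
sleeve top46, cone base8
top [6.256e+02 5.000e-01 4.600e+01] clamp [-87.2 -39.1]
top [538.   20.3  22. ] clamp [-44.2  39.7]
side: thumb top right corner, jaw top
side [584.7  75.7  69. ] clamp [ -3.7 -20.4]
side [601.8  13.8  80. ] clamp [-67.9 -19.8]
side [562.7   0.9  80. ] clamp [-69.6  21.3]
side [606.    4.9  80. ] clamp [-77.7 -21.5]
```

Run:
```python
from h import *
s=state();R=Ro.from_euler('xyz',s['ee_rot'],degrees=True);print(np.round(R.as_matrix(),3),s['ee_pos'])
a=np.radians(105.9);u=np.array([np.cos(a),np.sin(a),0]);v=np.array([-u[1],u[0],0]);x=np.array([0,0,-1.])
for nm,y in(('y=+u',u),('y=-u',-u),('y=v',v),('y=-v',-v)):
    G=Ro.from_matrix(np.c_[x,y,np.cross(x,y)]);print(nm,np.round((R.inv()*G).as_rotvec(degrees=True),2))
P=np.array([564,74.2,0])
for d in(-4-28,-4-20):
    T=P+u*d+[0,0,213];print(d,T,'offset tool',np.round(R.inv().apply(T-s['ee_pos']),1))
```

```text
[[-0.001  0.398 -0.918]
 [ 0.001 -0.918 -0.398]
 [-1.    -0.002  0.   ]] [ 228.39461927 -527.20544953  213.21000835]
y=+u [-1.7248e+02 -1.4000e-01  1.0000e-02]
y=-u [7.52 0.01 0.09]
y=v [9.752e+01 8.000e-02 7.000e-02]
y=-v [-8.248e+01 -7.000e-02  7.000e-02]
-32 [572.766695    43.42427809 213.        ] offset tool [   0.8 -386.7 -542.8]
-24 [570.57502125  51.11820857 213.        ] offset tool [   0.8 -394.6 -543.9]
```

```bash
python3 -m handwheel '{"gripper":[1,1,1,1,1],"offset":[[0,-20,-27],[0,-39,-54],[0,-59,-81],[0,-79,-109],[0,-99,-136]],"rot":[[0,0,0],[0,0,0],[0,0,0],[0,0,0],[0,0,0]]}' 30
```

```text
time_s: 0.52
ee_pos: [314.4, -381.1, 213.5]
ee_rot: [-86.4, 90.0, 117.0]
force: [0.9, 0.2, 1.4]
gripper_width: 60.7
```

```bash
python3 -m handwheel '{"gripper":[1,1,1,1,1],"offset":[[0,-20,-27],[0,-39,-54],[0,-59,-81],[0,-79,-109],[0,-99,-136]],"rot":[[0,0,0],[0,0,0],[0,0,0],[0,0,0],[0,0,0]]}'
```

```text
time_s: 0.93
ee_pos: [399.9, -236.2, 213.7]
ee_rot: [-66.5, 90.0, 136.9]
force: [0.0, -0.3, 0.5]
gripper_width: 27.3
```

```bash
python3 -m handwheel '{"gripper":[1,1,1,1,1],"offset":[[0,-20,-27],[0,-39,-54],[0,-59,-81],[0,-79,-109],[0,-99,-136]],"rot":[[0,0,0],[0,0,0],[0,0,0],[0,0,0],[0,0,0]]}'
```

```text
time_s: 1.35
ee_pos: [485.3, -91.2, 213.7]
ee_rot: [-18.6, 90.0, -175.2]
force: [-0.1, -0.3, -0.7]
gripper_width: 0.4
```

```bash
python3 -m handwheel '{"gripper":[1,1,1,1,1],"offset":[[0,-20,-27],[0,-39,-54],[0,-59,-81],[0,-79,-109],[0,-98,-136]],"rot":[[1.5,0,0],[3,0,0],[4.5,0,0],[6,0,0],[7.5,0,0]]}'
```

```text
time_s: 1.77
ee_pos: [571.1, 52.8, 213.5]
ee_rot: [-5.7, 90.0, -169.8]
force: [0.0, -0.1, -0.6]
gripper_width: 0.5
```

Run:
```python
from h import *
s=state();R=Ro.from_euler('xyz',s['ee_rot'],degrees=True)
a=np.radians(105.9);u=np.array([np.cos(a),np.sin(a),0]);v=np.array([-u[1],u[0],0]);x=np.array([0,0,-1.])
G=Ro.from_matrix(np.c_[x,-u,np.cross(x,-u)]);print(s['ee_pos'],np.round((R.inv()*G).as_rotvec(degrees=True),2))
r=s['ee_pos']-[564,74.2,0];print('clamp',r@u,r@v)
for n in('side','top'):
    b=cv2.cvtColor(grab_frame(n),cv2.COLOR_RGB2BGR)
    b=b[130:250,250:400] if n=='side' else b[150:260,220:380]
    cv2.imwrite(f'pics/{n}1.png',cv2.resize(b,None,fx=4.8,fy=4.8,interpolation=cv2.INTER_CUBIC))
```

```text
[571.07121568  52.83205312 213.51530762] [-0.03  0.05  0.  ]
clamp -22.48766193743604 -0.9467341930881766
```

View pics/side1.png

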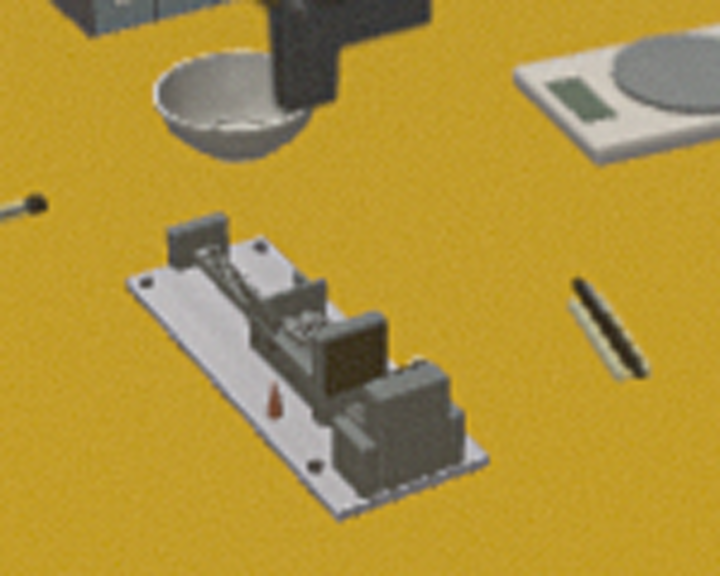

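The side view shows the shut fingertips near (305,105) in the crop, well above the clamp and clear of everything; the saddle lies between about (305,300) and (350,340). Next I come down to just above the jaw.

```bash
python3 -m handwheel '{"gripper":[1,1,1,1,1],"offset":[[30,3.5,0],[60,3.5,0],[90,3.5,0],[118,3.5,0],[118,3.5,0]],"rot":[[0,0,0],[0,0,0],[0,0,0],[0,0,0],[0,0,0]]}'
python3 - <<'E'
from h import *
for n in('side','top'):
    b=cv2.cvtColor(grab_frame(n),cv2.COLOR_RGB2BGR)
    b=b[160:240,260:360] if n=='side' else b[150:260,220:380]
    cv2.imwrite(f'pics/{n}2.png',cv2.resize(b,None,fx=4.9 if n=='top' else 7,fy=4.9 if n=='top' else 7,interpolation=cv2.INTER_CUBIC))
s=state();a=np.radians(105.9);u=np.array([np.cos(a),np.sin(a),0]);v=np.array([-u[1],u[0],0])
r=s['ee_pos']-[564,74.2,0];print('clamp',r@u,r@v,r[2])
c=np.array([564,74.2,0]);E=lambda X,Y,Z:c+u*X+v*Y+[0,0,Z]
for nm,p in(('tip near -x corner',(-26-13.5,16,r[2])),('tip +x near corner',(-26+13.5,16,r[2])),('thumb top',(-4,22,69)),('thumbtop far',(-4,-22,69)),('upright back top',(-61,25,80))):
    print(nm,(proj('side',E(*p))[0]-[260,160])*7)
E
```

```text
time_s: 2.28
ee_pos: [566.8, 46.7, 90.4]
ee_rot: [-10.5, 89.3, -174.5]
force: [-0.6, -0.4, 0.4]
gripper_width: 0.6
clamp -27.973383615223465 0.643835211097798 95.64194118297732
tip near -x corner [365.23041715 207.97531711]
tip +x near corner [335.18125216 178.31182841]
thumb top [315.66997432 223.96551055]
thumbtop far [403.04243501 195.75079068]
upright back top [371.91072886 268.92078715]
```

View pics/side2.png

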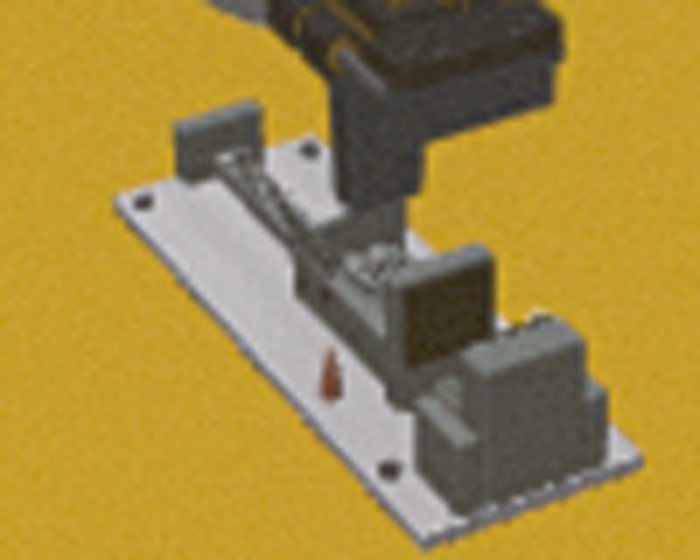

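Fingertip bottom at about (345–420,200), over the saddle between the thumb plate (405,195) and the upright (400,285); prediction matches. There was some overshoot, so I hold, then measure.

```bash
python3 -m handwheel '{"gripper":[1,1,1],"offset":[[0,0,0],[0,0,0],[0,0,0]],"rot":[[0,0,0],[0,0,0],[0,0,0]]}'
cat > st.py <<'E'
from h import *
s=state();a=np.radians(105.9);u=np.array([np.cos(a),np.sin(a),0]);v=np.array([-u[1],u[0],0])
r=s['ee_pos']-[564,74.2,0];print('clamp',np.round([r@u,r@v,r[2]],1),'F u,v,z',np.round([s['force']@u,s['force']@v,s['force'][2]],1),'t',s['time_s'])
E
python3 st.py
```

```text
time_s: 2.63
ee_pos: [572.8, 47.6, 97.9]
ee_rot: [165.5, 89.8, 1.4]
force: [-0.4, 0.1, -0.3]
gripper_width: 0.3
clamp [-28.   -1.2  97.9] F u,v,z [ 0.2  0.4 -0.3] t 2.6333
```

View pics/top2.png

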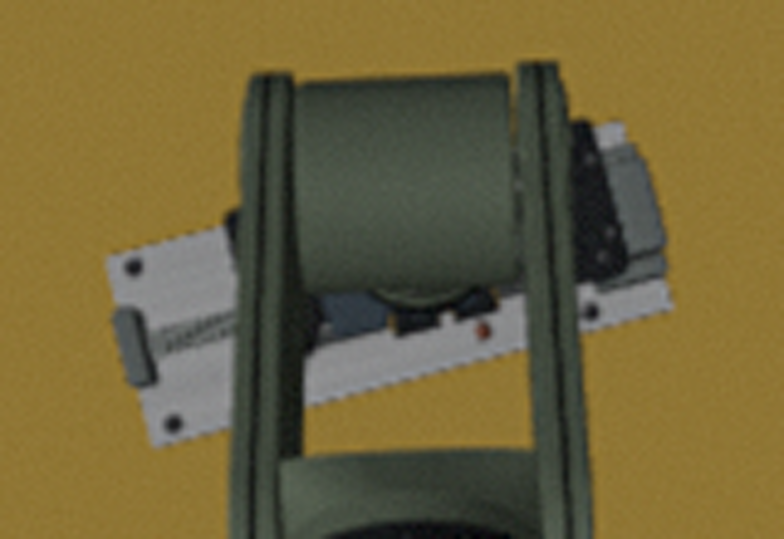

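```bash
python3 -m handwheel '{"gripper":[1,1,1,1,1],"offset":[[9,0,0],[18,0,0],[27,0,0],[34,0,0],[38,0,0]],"rot":[[0,0,0],[0,0,0],[0,0,0],[0,0,0],[0,0,0]]}'; python3 -m handwheel '{"gripper":[1,1,1],"offset":[[0,0,0],[0,0,0],[0,0,0]],"rot":[[0,0,0],[0,0,0],[0,0,0]]}'; python3 st.py
python3 - <<'E'
from h import *
b=cv2.cvtColor(grab_frame('side'),cv2.COLOR_RGB2BGR)[160:240,260:360]
cv2.imwrite(f'pics/side3.png',cv2.resize(b,None,fx=7,fy=7,interpolation=cv2.INTER_CUBIC))
E
```

```text
time_s: 3.05
ee_pos: [570.7, 47.7, 56.2]
ee_rot: [-10.4, 89.8, -174.5]
force: [-0.1, 0.0, -0.2]
gripper_width: 0.4
time_s: 3.3
ee_pos: [572.0, 47.7, 58.1]
ee_rot: [159.4, 90.0, -4.7]
force: [0.6, 0.5, 0.1]
gripper_width: 0.4
clamp [-27.7  -0.4  58.1] F u,v,z [ 0.3 -0.7  0.1] t 3.3
```

View pics/side3.png

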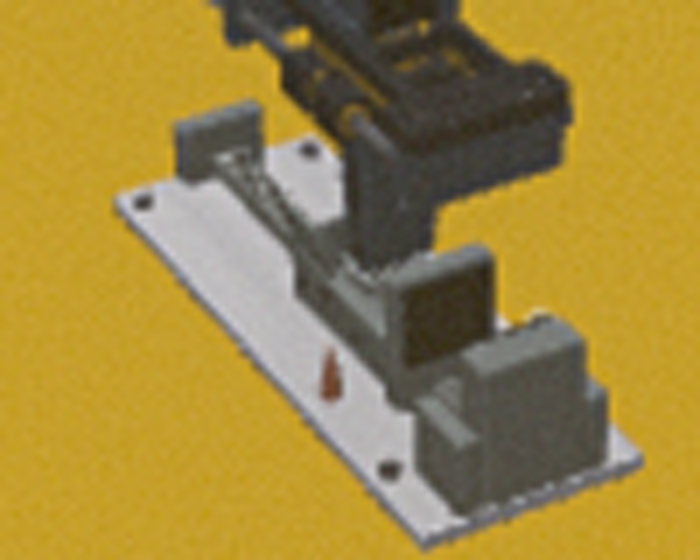

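Fingertips (about (350–430,265)) are inside the saddle behind the upright, no contact force. Now press straight down.

```bash
python3 -m handwheel '{"gripper":[1,1,1,1,1],"offset":[[3,0,0],[5,0,0],[7,0,0],[9,0,0],[9,0,0]],"rot":[[0,0,0],[0,0,0],[0,0,0],[0,0,0],[0,0,0]]}'; python3 st.py;  python3 -m handwheel '{"gripper":[1,1,1,1,1],"offset":[[1,0,0],[2,0,0],[3,0,0],[3,0,0],[3,0,0]],"rot":[[0,0,0],[0,0,0],[0,0,0],[0,0,0],[0,0,0]]}'; python3 st.py
```

```text
time_s: 3.77
ee_pos: [572.0, 47.2, 49.2]
ee_rot: [115.3, 89.9, -48.8]
force: [-1.0, -2.0, 5.0]
gripper_width: 0.3
clamp [-28.2  -0.3  49.2] F u,v,z [-1.6  1.5  5. ] t 3.7667
time_s: 4.18
ee_pos: [572.0, 47.3, 46.6]
ee_rot: [126.9, 89.9, -37.2]
force: [-1.4, -2.1, 5.6]
gripper_width: 0.2
clamp [-28.   -0.3  46.6] F u,v,z [-1.6  1.9  5.6] t 4.1833
```

```bash
python3 -m handwheel '{"gripper":[1,1,1],"offset":[[1,0,0],[1.5,0,0],[1.5,0,0]],"rot":[[0,0,0],[0,0,0],[0,0,0]]}'; python3 st.py;  python3 -m handwheel '{"gripper":[1,1,1],"offset":[[0.5,0,0],[1,0,0],[1,0,0]],"rot":[[0,0,0],[0,0,0],[0,0,0]]}'; python3 st.py
```

```text
time_s: 4.43
ee_pos: [572.1, 47.3, 46.2]
ee_rot: [137.6, 89.9, -26.5]
force: [-2.7, -2.6, 12.8]
gripper_width: 0.5
clamp [-28.1  -0.4  46.2] F u,v,z [-1.7  3.3 12.8] t 4.4333
time_s: 4.68
ee_pos: [572.1, 47.3, 46.0]
ee_rot: [141.2, 89.9, -22.8]
force: [-4.2, -2.7, 17.8]
gripper_width: 0.2
clamp [-28.1  -0.4  46. ] F u,v,z [-1.4  4.8 17.8] t 4.6833
```

Lever is on its solid stop (z 46.0, 18 N). Now push along the bar (tool −y).

```bash
python3 -m handwheel '{"gripper":[1,1,1,1,1],"offset":[[0,-2,0],[0,-4,0],[0,-7,0],[0,-10,0],[0,-13,0]],"rot":[[0,0,0],[0,0,0],[0,0,0],[0,0,0],[0,0,0]]}'; python3 st.py;  python3 -m handwheel '{"gripper":[1,1,1,1,1],"offset":[[0,-3,0],[0,-6,0],[0,-9,0],[0,-12,0],[0,-15,0]],"rot":[[0,0,0],[0,0,0],[0,0,0],[0,0,0],[0,0,0]]}'; python3 st.py
```

```text
time_s: 5.1
ee_pos: [568.5, 59.6, 46.0]
ee_rot: [134.2, 89.9, -29.9]
force: [-2.9, -4.1, 18.2]
gripper_width: 0.6
clamp [-15.3  -0.4  46. ] F u,v,z [-3.2  4.  18.2] t 5.1
time_s: 5.52
ee_pos: [564.3, 74.1, 46.0]
ee_rot: [133.7, 89.9, -30.3]
force: [-5.5, -4.4, 17.5]
gripper_width: 0.6
clamp [-0.2 -0.3 46. ] F u,v,z [-2.7  6.5 17.5] t 5.5167
```

```bash
python3 -m handwheel '{"gripper":[1,1,1,1,1],"offset":[[0,-4,0],[0,-8,0],[0,-12,0],[0,-16,0],[0,-20,0]],"rot":[[0,0,0],[0,0,0],[0,0,0],[0,0,0],[0,0,0]]}'; python3 st.py;  python3 - <<'E'
from h import *
b=cv2.cvtColor(grab_frame('side'),cv2.COLOR_RGB2BGR)[160:240,260:360]
cv2.imwrite(f'pics/side4.png',cv2.resize(b,None,fx=7,fy=7,interpolation=cv2.INTER_CUBIC))
E
```

```text
time_s: 5.93
ee_pos: [558.8, 93.4, 46.0]
ee_rot: [133.6, 89.9, -30.5]
force: [-4.0, -3.9, 18.0]
gripper_width: 0.7
clamp [19.9 -0.2 46. ] F u,v,z [-2.6  4.9 18. ] t 5.9333
```

View pics/side4.png

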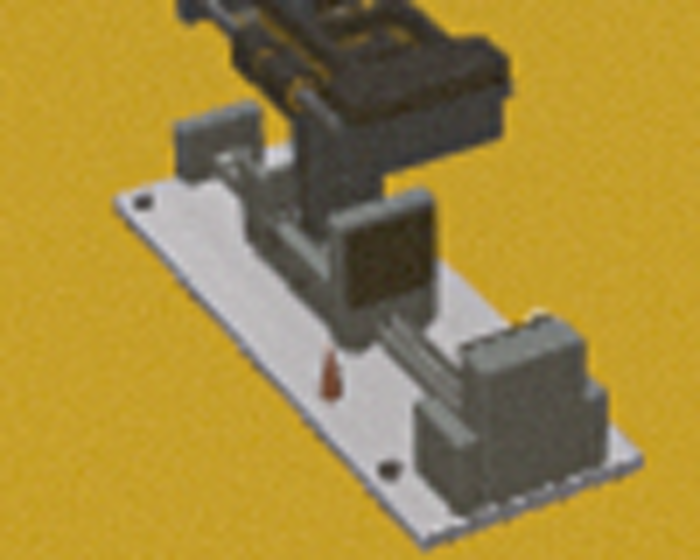

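The jaw has moved back with the lever down (face left edge now near (345,260), was (400,300)); cone and sleeve untouched. Carry on.

```bash
python3 -m handwheel '{"gripper":[1,1,1,1,1],"offset":[[0,-4,0],[0,-8,0],[0,-12,0],[0,-16,0],[0,-20,0]],"rot":[[0,0,0],[0,0,0],[0,0,0],[0,0,0],[0,0,0]]}'; python3 st.py;  python3 -m handwheel '{"gripper":[1,1,1,1,1],"offset":[[0,-4,0],[0,-8,0],[0,-12,0],[0,-16,0],[0,-20,0]],"rot":[[0,0,0],[0,0,0],[0,0,0],[0,0,0],[0,0,0]]}'; python3 st.py
python3 -m handwheel '{"gripper":[1,1,1,1,1],"offset":[[0,-2,0],[0,-4,0],[0,-6,0],[0,-8,0],[0,-10,0]],"rot":[[0,0,0],[0,0,0],[0,0,0],[0,0,0],[0,0,0]]}'; python3 st.py
```

```text
time_s: 6.4
ee_pos: [553.2, 112.7, 46.0]
ee_rot: [131.1, 89.9, -32.9]
force: [-4.7, -3.2, 19.0]
gripper_width: 0.9
clamp [40.  -0.2 46. ] F u,v,z [-1.8  5.4 19. ] t 6.4
time_s: 6.82
ee_pos: [547.6, 132.0, 46.0]
ee_rot: [131.6, 89.9, -32.5]
force: [-4.7, -4.0, 18.2]
gripper_width: 0.6
clamp [60.  -0.1 46. ] F u,v,z [-2.5  5.6 18.2] t 6.8167
time_s: 7.23
ee_pos: [544.9, 141.6, 46.0]
ee_rot: [136.2, 89.9, -27.8]
force: [-4.7, -4.1, 18.3]
gripper_width: 0.6
clamp [70.1 -0.1 46. ] F u,v,z [-2.7  5.6 18.3] t 7.2333
```

```bash
python3 -m handwheel '{"gripper":[1,1,1,1,1],"offset":[[0,-2,0],[0,-4,0],[0,-6,0],[0,-8,0],[0,-8,0]],"rot":[[0,0,0],[0,0,0],[0,0,0],[0,0,0],[0,0,0]]}'; python3 st.py;  python3 -m handwheel '{"gripper":[1,1,1,1,1],"offset":[[0,-1,0],[0,-2,0],[0,-3,0],[0,-4,0],[0,-4,0]],"rot":[[0,0,0],[0,0,0],[0,0,0],[0,0,0],[0,0,0]]}'; python3 st.py
```

```text
time_s: 7.65
ee_pos: [544.2, 147.3, 46.1]
ee_rot: [119.6, 89.7, -44.4]
force: [-0.7, -10.2, 17.4]
gripper_width: 0.5
clamp [75.7 -1.  46.1] F u,v,z [-9.6  3.5 17.4] t 7.65
time_s: 8.07
ee_pos: [543.8, 151.5, 46.2]
ee_rot: [135.0, 89.6, -28.9]
force: [0.7, -10.0, 15.6]
gripper_width: 0.5
clamp [79.9 -1.8 46.2] F u,v,z [-9.8  2.1 15.6] t 8.0667
```

Run:
```python
from h import *
for n in('side','top'):
    b=cv2.cvtColor(grab_frame(n),cv2.COLOR_RGB2BGR)
    b=b[160:240,260:360] if n=='side' else b[150:260,220:380]
    cv2.imwrite(f'pics/{n}5.png',cv2.resize(b,None,fx=4.9 if n=='top' else 7,fy=4.9 if n=='top' else 7,interpolation=cv2.INTER_CUBIC))
```

```text
(no output)
```

View pics/side5.png

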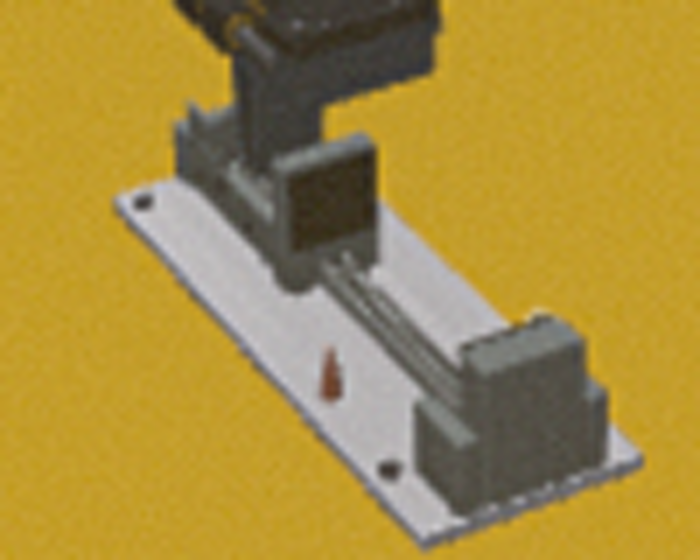

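The jaw now looks against the end stop (face at (290–375,140–260)). To make sure, I slide the tip on until it bears on the thumb plate.

```bash
python3 - <<'E'
from h import *
c=np.array([564,74.2,0]);a=np.radians(105.9);u=np.array([np.cos(a),np.sin(a),0]);v=np.array([-u[1],u[0],0])
for nm,p in(('face top far',(22,-25,80)),('face top near',(22,25,80)),('back-top near',(40,25,80))):
    print(nm,(proj('side',c+u*p[0]+v*p[1]+[0,0,p[2]])[0]-[260,160])*7)
E
python3 -m handwheel '{"gripper":[1,1,1,1],"offset":[[0,-1,0],[0,-2,0],[0,-3,0],[0,-3,0]],"rot":[[0,0,0],[0,0,0],[0,0,0],[0,0,0]]}'; python3 st.py
python3 -m handwheel '{"gripper":[1,1,1,1],"offset":[[0,-1,0],[0,-2,0],[0,-3,0],[0,-3,0]],"rot":[[0,0,0],[0,0,0],[0,0,0],[0,0,0]]}'; python3 st.py
```

```text
face top far [380.06202608 145.99401233]
face top near [281.26297557 177.09768717]
back-top near [262.62975182 158.22251868]
time_s: 8.5
ee_pos: [543.5, 154.2, 46.4]
ee_rot: [135.5, 89.6, -28.4]
force: [1.8, -10.4, 17.1]
gripper_width: 0.2
clamp [82.5 -2.2 46.4] F u,v,z [-10.5   1.1  17.1] t 8.5
time_s: 8.83
ee_pos: [543.2, 155.5, 46.9]
ee_rot: [124.8, 89.4, -39.0]
force: [2.5, -16.1, 20.1]
gripper_width: 0.2
clamp [83.9 -2.3 46.9] F u,v,z [-16.2   2.1  20.1] t 8.8333
```

Contact at clamp x ≈ 83.9 with the tip half-thickness 13.5 puts the thumb plate at 97, i.e. jaw 0.140 fully home, and projected face corners match the picture. I lift straight up with the push kept on (so friction does not drag the jaw back), then ease off.

```bash
python3 -m handwheel '{"gripper":[1,1,1,1,1],"offset":[[-4,0,0],[-8,0,0],[-12,0,0],[-16,0,0],[-19,0,0]],"rot":[[0,0,0],[0,0,0],[0,0,0],[0,0,0],[0,0,0]]}'; python3 st.py
python3 -m handwheel '{"gripper":[1,1,1,1,1],"offset":[[-1,2,0],[-1,4,0],[-1,6,0],[-1,8,0],[-1,8,0]],"rot":[[0,0,0],[0,0,0],[0,0,0],[0,0,0],[0,0,0]]}'; python3 st.py
```

```text
time_s: 9.25
ee_pos: [539.6, 157.9, 61.7]
ee_rot: [52.0, 89.9, -112.1]
force: [1.8, -4.6, -3.1]
gripper_width: 0.9
clamp [87.1  0.5 61.7] F u,v,z [-4.9 -0.5 -3.1] t 9.25
time_s: 9.67
ee_pos: [542.1, 151.4, 63.3]
ee_rot: [-35.1, 90.0, 160.8]
force: [-0.6, -0.7, 0.0]
gripper_width: 0.3
clamp [80.3 -0.  63.3] F u,v,z [-0.5  0.8  0. ] t 9.6667
```

```bash
python3 -m handwheel '{"gripper":[1,1,1,1,1],"offset":[[-15,0,0],[-40,0,0],[-70,0,0],[-100,0,0],[-130,0,0]],"rot":[[0,0,0],[0,0,0],[0,0,0],[0,0,0],[0,0,0]]}'; python3 -m handwheel '{"gripper":[1,1,1,1,1],"offset":[[0,30,0],[0,65,0],[0,100,0],[0,135,0],[0,170,0]],"rot":[[0,0,0],[0,0,0],[0,0,0],[0,0,0],[0,0,0]]}';python3 -m handwheel '{"gripper":[1,1,1,1,1],"offset":[[0,35,0],[0,70,0],[0,105,0],[0,140,0],[0,160,0]],"rot":[[0,0,0],[0,0,0],[0,0,0],[0,0,0],[0,0,0]]}';python3 -m handwheel '{"gripper":[1,1,1],"offset":[[0,0,0],[0,0,0],[0,0,0]],"rot":[[0,0,0],[0,0,0],[0,0,0]]}'
python3 - <<'E'
from h import *
for n in('side','top'):
    b=cv2.cvtColor(grab_frame(n),cv2.COLOR_RGB2BGR);cv2.imwrite(f'pics/{n}6f.png',b)
    b=b[160:240,260:360] if n=='side' else b[165:250,230:370]
    k=5.6 if n=='top' else 7
    cv2.imwrite(f'pics/{n}6.png',cv2.resize(b,None,fx=k,fy=k,interpolation=cv2.INTER_CUBIC))
E
```

```text
time_s: 10.08
ee_pos: [541.7, 151.7, 194.6]
ee_rot: [-26.6, 90.0, 169.3]
force: [0.8, 0.4, -0.5]
gripper_width: 0.6
time_s: 10.5
ee_pos: [588.8, -13.2, 193.5]
ee_rot: [-138.4, 90.0, 57.5]
force: [0.5, -0.1, -0.7]
gripper_width: 0.1
time_s: 10.92
ee_pos: [633.2, -169.3, 193.0]
ee_rot: [93.4, 89.9, -70.8]
force: [0.7, 0.6, 0.2]
gripper_width: 0.4
time_s: 11.17
ee_pos: [632.2, -164.9, 193.2]
ee_rot: [-65.7, 89.9, 130.3]
force: [-0.0, 0.5, -0.1]
gripper_width: 0.3
```

View pics/side6.png

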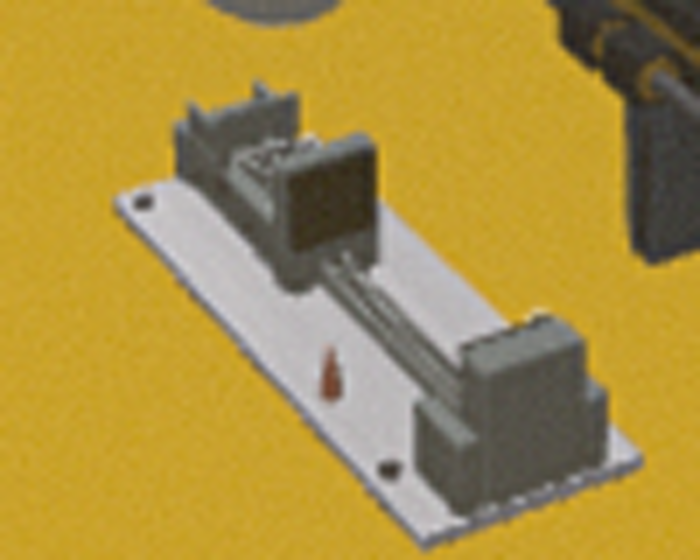

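View pics/top6.png

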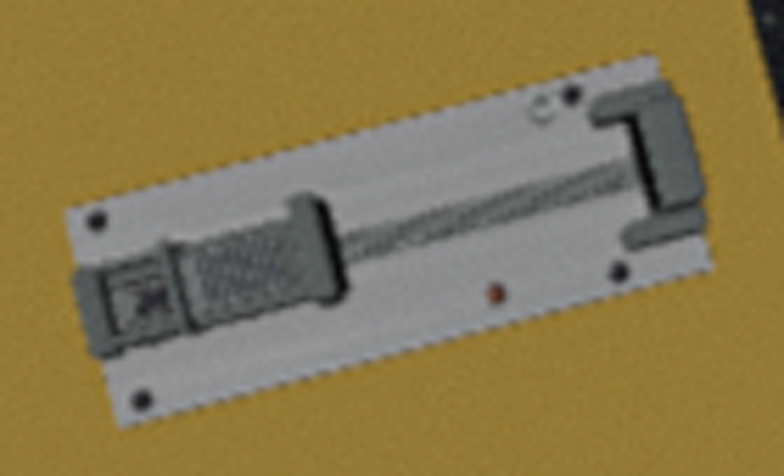

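View pics/top6f.png

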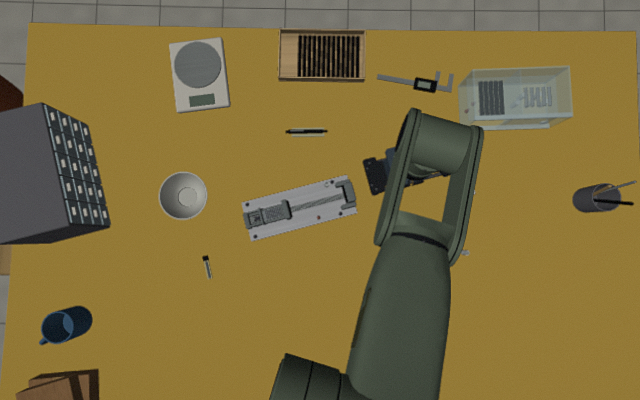

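Run:
```python
from h import *
top=lambda x,y:(230+(x+.5)/5.6-.5,165+(y+.5)/5.6-.5)
c=np.array([564,74.2,0]);a=np.radians(105.9);u=np.array([np.cos(a),np.sin(a),0]);v=np.array([-u[1],u[0],0])
for q,z in(((325,200),80),((343,293),80),((178,255),69),((190,325),69),((103,280),40),((120,345),40)):
    r=ray('top',top(*q),z)-c;print(q,np.round([r@u,r@v],1))
# changes between before/after outside arm and jaw
A=cv2.imread('pics/top0.png');B=cv2.imread('pics/top6f.png')
for nm,(x0,x1,y0,y1) in dict(bowl=(150,215,165,225),lead=(195,220,250,285),barrel=(280,335,120,142),sleeve_a=(322,332,178,190),cone=(314,324,212,222),sleeve_b=(455,470,245,260)).items():
    print(nm,round(float(cv2.absdiff(cv2.GaussianBlur(A,(3,3),0),cv2.GaussianBlur(B,(3,3),0))[y0:y1,x0:x1].mean()),1), cv2.phaseCorrelate(np.float32(A[y0:y1,x0:x1,1]),np.float32(B[y0:y1,x0:x1,1]))[0])
b=B[195:245,238:300];cv2.imwrite('pics/t7.png',cv2.resize(b,None,fx=11,fy=11,interpolation=cv2.INTER_CUBIC))
s=cv2.imread('pics/side6f.png')[165:205,280:320];cv2.imwrite('pics/s7.png',cv2.resize(s,None,fx=14,fy=14,interpolation=cv2.INTER_CUBIC))
```

```text
(325, 200) [ 21.4 -19.5]
(343, 293) [24.1 24.1]
(178, 255) [ 94.2 -13.2]
(190, 325) [96.8 19.6]
(103, 280) [134.7 -13.6]
(120, 345) [134.4  18.4]
bowl 10.7 (0.014277939568266618, -0.036602935477201726)
lead 9.9 (0.49084079403055547, -0.02381678068769233)
barrel 9.7 (0.16746313833806425, -0.08390494380343938)
sleeve_a 13.1 (0.026454453253677457, 0.6069315062449192)
cone 12.4 (-0.07137407154006858, 0.0724698958479495)
sleeve_b 20.0 (-1.5562442024374423, -1.3946116098960442)
```

View pics/t7.png

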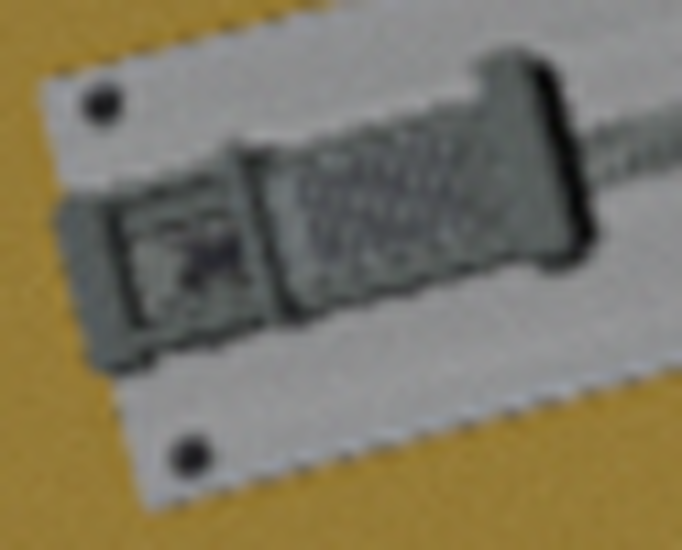

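View pics/s7.png

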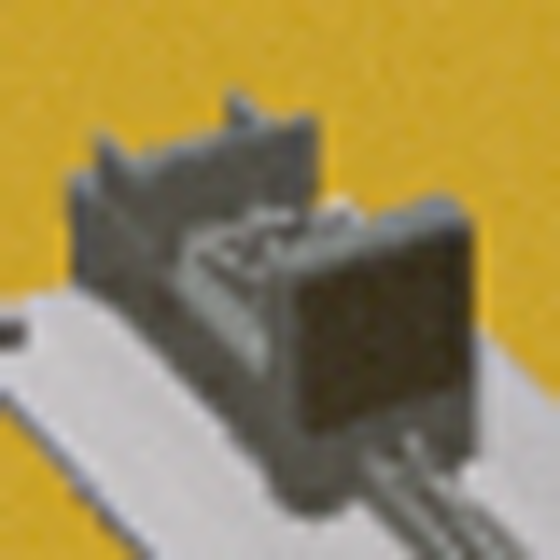

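The jaw rails butt against the end stop with no gap, at (60–130,190–360) in the top crop. In the side crop the ribbed pad, at (190–350,200–260), stands tilted up. I am handing the job in.

```bash
python3 -c "
from workcell import *
print(job_done()); s=state(); print(s['time_s'],s['force'])"
```

```text
the job is handed in; nothing more can be done
None
the job is handed in; nothing more can be done
```

The clamp is fully open. I pressed the release lever flat with the shut fingertips (46.0 mm above the table, about 18 N) and kept it down while pushing the jaw back about 100 mm to the end stop. I then lifted straight off, and the lever sprang up.

**Jaw position:** the last pictures put the jaw face at about +22 mm and the thumb plate at about +95 mm along the clamp. Fully home is 22 and 97 mm, so both agree within picture accuracy, and no gap shows at the stop. The tip's contact with the thumb plate was less exact. It read about 97 mm while I was pressing, but about 100 mm during the lift, probably from the arm still moving.

**Lever and robot:** the lever is visibly tilted up. At the last reading before hand-in the force was about zero and the robot was clear of everything. It took about 11 s.

**Loose parts:** the bowl, barrel and cone tip show no visible shift.
- **Sleeve on the base plate and lead case:** both look in place, but the shift measurement read about half a pixel, which I took as noise.
- **Sleeve on the table:** the arm was partly in front of it in the last top view, so the comparison there failed.
- **Glue bottle:** I did not check it. The fingers passed over that side at about 210 mm, well above both the bottle and the sleeve on the table.

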